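# Hang the tube carrier on the swinging weigh-hook

## Task

Check-weigh the carrier of red-capped sample tubes on the hanging scale. Pick the carrier up by its handle, first still the swinging hook by laying the handle lightly against it and keeping it there until the hook is steady, then work the handle down into the hook, let it take the weight for a moment before you let go, and leave the carrier hanging still by the raised middle of its handle. The load cell above the hook takes no more than 5 N, so no knocking, pressing or dropping; leave the other things on the bench where they are.

Things in the scene. Friction and masses are not known exactly. Their poses are not given: they have to be found in the camera images.
- hook: Steel drop hook of 10 mm round rod, 220 g, hung on a cross pin under a load cell. At the start it swings freely, up to 0.42 rad each way, hardly damped; one swing to and fro takes about 0.85 s. Origin: the pin's centre, 442 mm above the bench. It swings in one plane, about its own x (level, roughly away from the robot). z runs up the hook (vertical when plumb), y to its open side.
- hook_line (a point): Point on the hook's z axis 120 mm below the pin. The hook's back, an upright straight rod, is centred at hook y = -16 mm from z = -80 to about -172 mm (surface 5 mm from its centre; above it the rod slants to y = 0). A bar coming in from +y at z = -115 mm clears the tip even at full swing, meets the back, and can be slid down it into the bowl. 0.3 N leans the hook over.
- hook_sleeve (a point): Brass lock nut of the hook's threaded sleeve, 50 mm below the pin. The hook's length is set a little differently each time: the centre of the 7 mm handle bar, fully down in the bowl, lies 179 to 191 mm below the pin at hook y = 0, so feel for it. The tip is on the +y side: rod centre 26 mm out, 21 mm above the seated bar; back to tip side gap 22 mm. Underside 14 mm below the seated bar.
- crown (a point): Middle of the raised crown of the carrier's handle, rod centre, 182 mm above the carrier's underside: this is what hangs in the hook. The crown is flat and level over 22 mm and slopes down on both sides, 8 mm lower at 17 mm from the middle. Its rod is 3.5 mm in radius.
- stand: Weighing stand, fixed. Its load cell is stiff and is overloaded by over 5 N on the hook, also in a knock or drop. Origin on the bench below the hook's pin; x, y as the plumb hook's. Base plate 160 by 310 mm, 14 mm high. Column 40 by 30 mm at y = -205 mm, 540 mm tall. Arm 36 mm wide, 510 to 540 mm high, from the column to y = +30 mm; below it the 44 mm wide cell and 32 mm clevis, down to 432 mm.
- carrier: White tube carrier, 200 (x) by 72 mm (y), about 200 g, with 12 red-capped tubes fixed in it (tops 77 mm high). Origin: centre of its underside; x along its length, at the start roughly away from the robot. Along x over it runs a fixed steel bail of 7 mm rod: uprights at x = -104 and +104 mm, level bar 174 mm high, two blue grips, and a raised crown in the middle. Same either way round.
- grip_a (a point): Centre of the blue grip at the carrier's -x end, the one nearer the robot at the start: 174 mm above the underside, 73 mm from the middle. The grip is 46 mm long (x), 14 mm wide (y, pinch it across this), 18 mm tall. Held here the far end is heavy: grip firmly.
- grip_b (a point): Centre of the same blue grip at the carrier's +x end.
- rack: Bystander: clear rack of red-capped tubes, 110 by 170 mm, 77 mm tall, origin at the centre of its underside.
- scanner: Bystander: black hand-held code reader lying on its side, head 70 by 62 by 46 mm, handle 95 mm long towards its -y; origin under the head.
- bottle: Bystander: clear bottle with a blue cap, 60 mm wide, 150 mm tall; origin at the centre of its underside.
Things that resemble listed ones, but are neither listed nor needed, are in the scene too. Of the things that look like the carrier, the larger one is meant.

How it is judged:
By the outcome, as a careful person would: the job done as asked, in the order asked, and still so for the second after the job is handed in, with the robot touching nothing.
It also fails if it takes over 72 s, if anything falls off the work surface, if the arm or the gripper's body presses on something with over 40 N, if the wrist force passes 120 N, or if a joint passes its speed limit or range.

## Robot

A 6-joint arm with a two-finger parallel gripper is mounted at the origin on the work surface. World frame = base frame: x ahead of the robot, y to its left, z up, the work surface at z = 0. Lengths are in m, angles in rad, forces in N, time in s.
With the tool pointing down it reaches from about 0.325 to 0.875 m from the base axis. Payload 4.4 kg.
Tool frame: the origin (TCP) lies at the very end of the fingers, on their centre line; the grasp point (between the pads) lies 19 mm behind it; z points along the fingers, y is the line along which they close (so a half turn about z gives the same grasp; the last joint's range is limited). The gripper opens to 85 mm and grips with 20 to 120 N. Pads are 22 mm wide; open, the fingers measure 114 mm over their backs; the gripper's body (76 mm by 85 mm) begins 54 mm behind the grasp point. The pads swing forward as they close: fully open they stand 13 mm farther back than shut.
Start: joints at [1.01, 0.207, 1.542, -0, 1.393, -0.15], TCP at [0.23, 0.527, 0.231] pointing down, gripper open.
Joint ranges: [-2.73, 2.73], [-0.86, 2.22], [0.23, 2.46], [-1.11, 4.25], [0.08, 2.63], [-2.82, 2.82]. Speed limits (rad/s): [2.79, 2.79, 3.14, 3.14, 3.14, 3.14].

## Interface

Orientations are given as a rotation vector (axis times angle).
In Python, from station import monitor, get_image, ticket gives the robot as it stands. The module is installed in compiled form; this text tells all that it offers.
- The arm moves only by the shell command python3 -m pendant 'ROWS' [FORCE]. ROWS is JSON, one flat list of numbers, 5 for each row, row after row: the closure, from 0 (fully open) to 1 (shut), then the shift along the tool's x, y, z in mm, then the turn about the tool's z in rad. A call has 1 to 20 rows; each row shifts and turns the commanded pose from where the row before left it, along the tool's axes as they then stand; what a row does not reach is not made up. A row lasts 1/10 s, in which the tool goes at most 50 mm and 8.59 degrees, less where a joint would pass 70% of its speed; a pose out of reach is approached as far as the arm can. A call is refused whole if a number of a shift passes 50 or a number of a turn 0.15, either way. A call with a gripper value outside its range is refused whole. The fingers move at their own pace and stop on an object; FORCE is the grip in N (left out, the last holds). Time passes only in rows, so rows that do not move let the fingers close. It gives the time, the measured TCP pose, the force, the opening and the grip force at its end, in the units of the state.
- monitor.sense(): the state, without advancing time (a new reading comes with each control period).
- get_image(name): name is "side" or "top"; returns a dict with "img" (400x640x3 uint8, red, green, blue), "fx", "fy", "cx", "cy" (pixels), "k1" (the pictures are not rectified: a ray, as slopes to the right and down, at radius r is drawn at 1 + k1 r^2 times it, then the intrinsics apply), "R" (3x3) and "t" (3): a world point X has camera coordinates R X + t. Camera axes: x right, y down, z forward; pixel columns grow to the right and rows downward; lengths in m; the calibration is good to about 2 mm. A picture is of the moment at which its call begins. There is no depth.
- ticket.sign_off(): hands the job in; it is judged then, once.
The state is a dict: "time": time; "joint_pos": joint angles; "dq": joint speeds; "effort": joint torques, N m; "position": TCP position; "orientation": TCP orientation; "force": force on the tool from outside, world axes, zero at the start; "moment": the same for the moment, N m; "gripper_width": finger opening in m; "grip_force": force on a finger pad.
Only numpy, scipy, OpenCV 4.12 (cv2) and the standard library are available. Lean on these libraries where they do the work, as an engineer would, in place of code of your own. Each camera call takes 0.05 s, during which the arm holds its last target. There are 200 camera calls.

## Working session

There is one attempt and no reset: what is moved stays moved. The work goes in short steps, Python scripts to look and compute and a shell command to move; the robot and the scene stay as the last step left them, time stands still between calls to the robot, and variables do not carry over. Pictures are saved under pics/ and viewed, at most 10 in all, crops included, and the job is handed in when it is done.

```bash
mkdir -p pics
cat > h.py <<'E'
import numpy as np, cv2
from station import monitor, get_image, ticket
def cap(n):
    d=get_image(n); d['K']=np.array([[d['fx'],0,d['cx']],[0,d['fy'],d['cy']],[0,0,1.]]); d['D']=np.array([d['k1'],0,0,0.]); d['R']=np.array(d['R']); d['t']=np.array(d['t']); return d
def ray(d,p):
    u=cv2.undistortPoints(np.array([[p]],float),d['K'],d['D'])[0,0]
    return -d['R'].T@d['t'], d['R'].T@np.array([u[0],u[1],1.])
def onz(d,p,z):
    o,v=ray(d,p); return o+v*(z-o[2])/v[2]
def onplane(d,p,q,n):
    o,v=ray(d,p); return o+v*(np.dot(n,np.array(q)-o)/np.dot(n,v))
def two(d1,p1,d2,p2):
    o1,v1=ray(d1,p1);o2,v2=ray(d2,p2)
    s=np.linalg.lstsq(np.c_[v1,-v2],o2-o1,rcond=None)[0]
    a=o1+s[0]*v1;b=o2+s[1]*v2; return (a+b)/2,np.linalg.norm(a-b)
def proj(d,X):
    return cv2.projectPoints(np.array([X],float).reshape(-1,1,3),cv2.Rodrigues(d['R'])[0],d['t'],d['K'],d['D'])[0][:,0]
def save(d,n): cv2.imwrite('pics/'+n,cv2.cvtColor(d['img'],cv2.COLOR_RGB2BGR))
E
python3 - <<'E'
from h import *
for n in('side','top'):
    d=cap(n); save(d,n+'0.png'); print(n,d['fx'],d['k1'],-d['R'].T@d['t'],d['R'].tolist())
print(monitor.sense())
E
```

```text
side 377.3655327790682 0.014626311528408719 [ 0.16287056 -0.52258265  1.00246906] [[0.8572343443692743, -0.5146550937065985, -0.01671566198607436], [-0.3793380782442168, -0.609225795205745, -0.6963810399845127], [0.3482124369228714, 0.6033026313366946, -0.7174775493313051]]
top 437.30262480756153 -0.08652573795433396 [0.28105854 0.09796549 1.27503586] [[0.07436474718438628, -0.997231047021203, 0.0003510458619673713], [-0.9755031732659115, -0.07281754676426933, -0.20758411266609558], [0.20703488431744807, 0.015094493705598337, -0.9782171093041833]]
{'time': 0.1, 'joint_pos': array([ 1.00950047e+00,  2.07350942e-01,  1.54283347e+00, -1.36170735e-05,
        1.39350805e+00, -1.50514228e-01]), 'dq': array([ 0.00042924, -0.00238834, -0.00302395, -0.0004298 , -0.00052906,
       -0.00042257]), 'effort': array([-5.57751646e-04, -3.84096944e+01, -2.92547858e+01, -4.64201366e-04,
        4.93476386e-03, -4.35462789e-05]), 'position': array([0.22925998, 0.52656035, 0.23022209]), 'orientation': array([-0.64057644, -3.07485592,  0.0030983 ]), 'force': array([ 0.2890516 , -0.19197759,  0.09091662]), 'moment': array([0.00392793, 0.01029574, 0.02200985]), 'grip_force': 0.0, 'gripper_width': 0.08524726115026361}
```

View pics/side0.png

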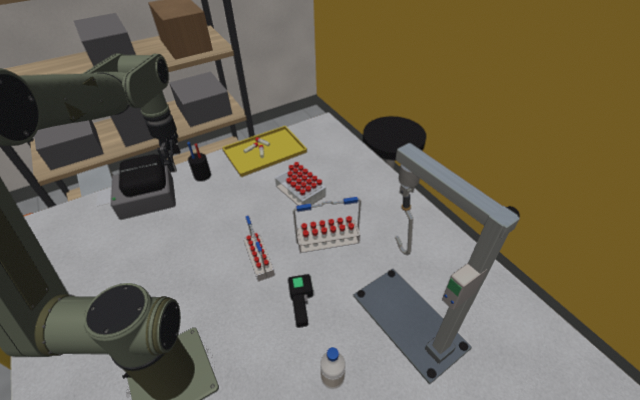

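View pics/top0.png

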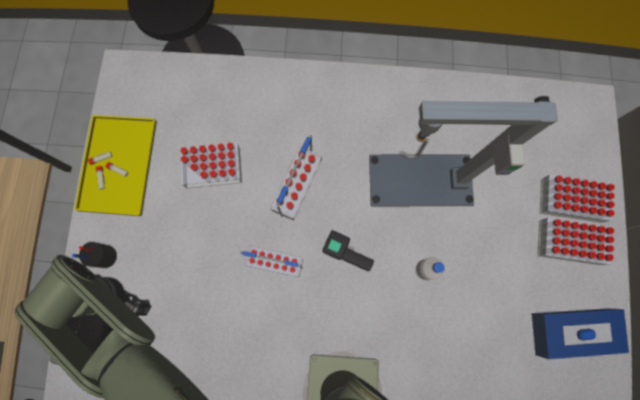

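The side view shows the carrier with blue grips at about (304,208) and (350,200), the hook at (405,230) and the stand's arm end at (400,150). In the top view the carrier runs from (283,198) to (307,145), the plate from (370,154) to (474,207), and the arm end is at (421,113).

Run:
```python
from h import *
D={}
for n in('side','top'):
    d=cap(n);D[n]=d
    hsv=cv2.cvtColor(d['img'],cv2.COLOR_RGB2HSV)
    m=cv2.inRange(hsv,(100,130,60),(125,255,255))
    k,l,s,c=cv2.connectedComponentsWithStats(m)
    for i in range(1,k):
        if s[i,4]>8: print(n,s[i],c[i].round(1))
a=D['side']['img'][130:280,350:530]; b=D['top']['img'][85:225,360:570]
a=cv2.resize(a,None,fx=3,fy=3,interpolation=cv2.INTER_CUBIC);b=cv2.resize(b,None,fx=3,fy=3,interpolation=cv2.INTER_CUBIC)
cv2.imwrite('pics/a1.png',a[:,:,::-1]);cv2.imwrite('pics/b1.png',b[:,:,::-1])
```

```text
side [187 142   7  17  26] [190.3 149.3]
side [344 197  14   7  63] [350.2 199.9]
side [297 204  14   7  69] [303.6 206.8]
side [246 216   5   8  19] [248.1 219.9]
side [256 242   5   9  26] [258.  245.9]
side [327 348  11  13 115] [332.2 353.9]
top [302 138   9  15  60] [305.8 144.6]
top [278 187   9  16  67] [282.2 194.2]
top [243 252  12   5  28] [248.6 254. ]
top [286 262  11   4  25] [291.  263.4]
top [434 263  10   9  74] [438.3 267.1]
top [ 544  310   84   48 2392] [584.5 332.9]
top [578 330  17  10 133] [586.3 334.2]
```

View pics/a1.png

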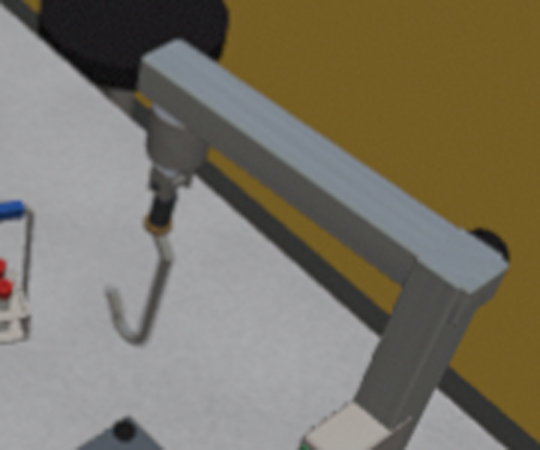

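View pics/b1.png

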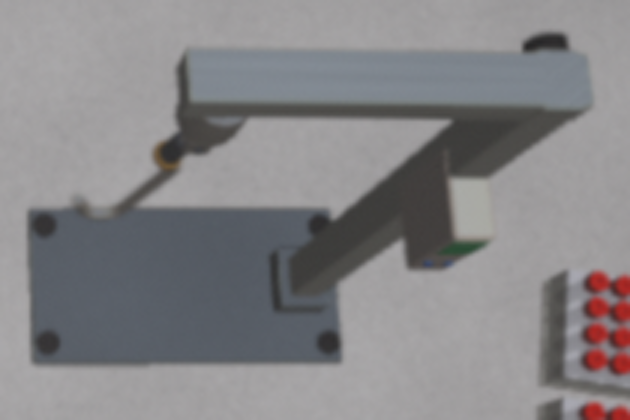

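The crops show the arm's top-face corners at side (410,143), (397,149), (519,218), (505,227) and top (422,101), (423,119), (555,103), (557,121). The brass nut is at side (402.7,205) and top (415.7,136.7).

Run:
```python
from h import *
s=cap('side');t=cap('top')
for n,p,q in(('gripB',(350.2,199.9),(305.8,144.6)),('gripA',(303.6,206.8),(282.2,194.2)),('nut',(402.7,205),(415.7,136.7))):
    print(n,two(s,p,t,q))
for nm,d,P in(('top',t,[(422.3,101),(423.3,119),(555,103.3),(556.7,120.7)]),('side',s,[(410,142.7),(397,149.3),(519,217.7),(505,227.3)])):
    print(nm,[onz(d,p,.54)[:2].round(4).tolist() for p in P])
print('plate',[onz(t,p,.014)[:2].round(4).tolist() for p in[(369.3,155),(469.3,154.3),(473.3,205.7),(370.7,206)]])
print('bottle',two(s,(332.2,353.9),t,(438.3,267.1)))
# hook motion: mask dark-ish nut centroid over time
```

```text
gripB (array([0.64588242, 0.14555074, 0.17374879]), np.float64(0.00025118064933528936))
gripA (array([0.50836191, 0.19550421, 0.17425727]), np.float64(0.0014558472790351879))
nut (array([ 0.61426809, -0.09932842,  0.38269441]), np.float64(0.0032799425684442323))
top [[0.6238, -0.0748], [0.5889, -0.0771], [0.6422, -0.3256], [0.6077, -0.3267]]
side [[0.6249, -0.0785], [0.5894, -0.0815], [0.6421, -0.3285], [0.6068, -0.3307]]
plate [[0.6803, -0.0407], [0.7066, -0.3457], [0.548, -0.3575], [0.5247, -0.0522]]
bottle (array([ 0.35254474, -0.21984684,  0.14200668]), np.float64(1.2094639183315226e-05))
```

```bash
cat >> h.py <<'E'
from scipy.spatial.transform import Rotation as Ro
def tool():
    s=monitor.sense(); return np.array(s['position']),Ro.from_rotvec(s['orientation']).as_matrix(),s
def wrap(a): return (a+np.pi/2)%np.pi-np.pi/2
def plan(target,yaw):
    """turn about tool z so the tool x axis lies along yaw (mod pi), then shift in the turned tool frame (mm)"""
    p,R,s=tool(); cur=np.arctan2(R[1,0],R[0,0]); dw=wrap(yaw-cur)
    Rn=Ro.from_rotvec([0,0,dw]).as_matrix()@R
    print('tool z',R[:,2].round(3),'xyaw',cur.round(3),'turn(tool z)',(-dw).round(3),'shift mm',((Rn.T@(np.array(target)-p))*1e3).round(1),'j6',s['joint_pos'][5].round(2),'t',s['time'])
PIN=np.array([.6091,-.1079,.442]);YS=.078
XS=np.array([np.cos(YS),np.sin(YS),0]);YY=np.array([-np.sin(YS),np.cos(YS),0])
E
python3 - <<'E'
from h import *
c=np.array([.5771,.1705,.155]); yaw=np.arctan2(-.05,.1375)
plan(c-.080*np.array([np.cos(yaw),np.sin(yaw),0]),yaw)
E
```

```text
tool z [-0.    -0.001 -1.   ] xyaw 2.731 turn(tool z) -0.062 shift mm [-368.5 -216.1   76. ] j6 -0.15 t 0.3
```

```bash
python3 -m pendant '[0,0,0,0,-0.062, 0,-15,-9,0,0, 0,-30,-18,0,0, 0,-32,-18,0,0, 0,-32,-19,0,0, 0,-32,-19,0,0, 0,-32,-19,0,0, 0,-32,-19,0,0, 0,-32,-19,0,0, 0,-32,-19,0,0, 0,-32,-19,0,0, 0,-32,-19,0,0, 0,-25,-14,0,0, 0,-10,-5,0,0, 0,0,0,0,0, 0,0,0,0,0]' 100
python3 - <<'E'
from h import *
c=np.array([.5771,.1705,.155]); yaw=np.arctan2(-.05,.1375)
plan(c-.080*np.array([np.cos(yaw),np.sin(yaw),0]),yaw)
t=cap('top'); s=cap('side')
a=t['img'][80:280,180:400];b=s['img'][120:280,220:440]
a=cv2.resize(a,None,fx=2,fy=2);b=cv2.resize(b,None,fx=2,fy=2);o=np.zeros((400,880,3),np.uint8);o[:,:440]=a;o[:320,440:]=b
cv2.imwrite('pics/c.png',cv2.resize(o,(800,364))[:,:,::-1])
E
```

```text
time: 1.9
position: [0.501, 0.1987, 0.2311]
orientation: [-0.545, -3.093, -0.0]
force: [1.1, -0.3, -0.3]
gripper_width: 0.0853
grip_force: 0.0
tool z [-0.001  0.    -1.   ] xyaw 2.792 turn(tool z) -0.0 shift mm [-1.3 -0.5 76.1] j6 -1.01 t 1.9
```

View pics/c.png

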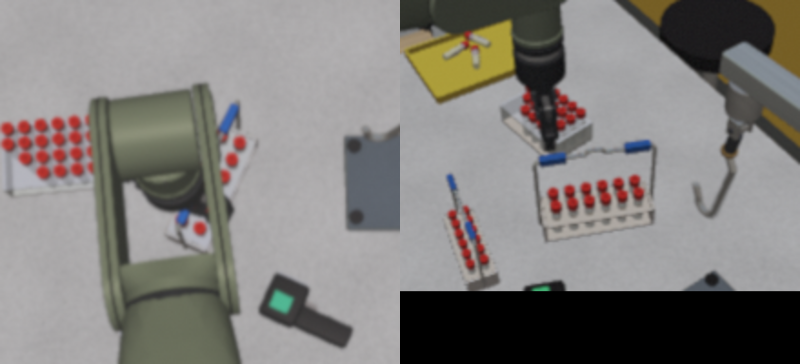

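Run:
```python
from h import *
t=cap('top'); p,R,s=tool()
rd=p[:2]/np.linalg.norm(p[:2])
for px in((232.5,137),(262,128),(295,127),(262,170)):
  for z in(.4,.45,.5,.55,.6):
    q=onz(t,px,z)[:2]-p[:2]; print(px,z,'radial',(q@rd*1e3).round(),'lateral',((rd[0]*q[1]-rd[1]*q[0])*1e3).round())
print(s['joint_pos'].round(3))
```

```text
(232.5, 137) 0.4 radial 104.0 lateral 58.0
(232.5, 137) 0.45 radial 85.0 lateral 54.0
(232.5, 137) 0.5 radial 65.0 lateral 50.0
(232.5, 137) 0.55 radial 45.0 lateral 46.0
(232.5, 137) 0.6 radial 25.0 lateral 42.0
(262, 128) 0.4 radial 105.0 lateral -7.0
(262, 128) 0.45 radial 85.0 lateral -8.0
(262, 128) 0.5 radial 65.0 lateral -8.0
(262, 128) 0.55 radial 45.0 lateral -8.0
(262, 128) 0.6 radial 26.0 lateral -9.0
(295, 127) 0.4 radial 86.0 lateral -75.0
(295, 127) 0.45 radial 67.0 lateral -71.0
(295, 127) 0.5 radial 48.0 lateral -68.0
(295, 127) 0.55 radial 30.0 lateral -64.0
(295, 127) 0.6 radial 11.0 lateral -61.0
(262, 170) 0.4 radial 16.0 lateral 18.0
(262, 170) 0.45 radial 1.0 lateral 16.0
(262, 170) 0.5 radial -13.0 lateral 14.0
(262, 170) 0.55 radial -28.0 lateral 13.0
(262, 170) 0.6 radial -43.0 lateral 11.0
[ 0.218  0.131  1.63   0.     1.382 -1.006]
```

```bash
python3 -m pendant '[0,-1.3,-0.5,15,0, 0,0,0,20,0, 0,0,0,20,0, 0,0,0,15,0, 0,0,0,6,0, 0,0,0,0,0, 1,0,0,0,0, 1,0,0,0,0, 1,0,0,0,0, 1,0,0,0,0, 1,0,0,0,0, 1,0,0,0,0, 1,0,0,0,0, 1,0,0,0,0]' 110
python3 - <<'E'
from h import *
print(monitor.sense())
E
```

```text
time: 3.45
position: [0.5031, 0.1978, 0.156]
orientation: [0.545, 3.093, 0.001]
force: [-0.1, 1.6, 4.0]
gripper_width: 0.0124
grip_force: 108.0
{'time': 3.45, 'joint_pos': array([ 2.14213529e-01,  2.08092430e-01,  1.70401417e+00,  4.29939229e-04,
        1.22818807e+00, -1.00795018e+00]), 'dq': array([ 0.00033599,  0.00127899,  0.00123469,  0.00054755, -0.0020104 ,
       -0.00015249]), 'effort': array([-8.28335769e-01, -3.39344394e+01, -2.53241837e+01, -3.93210584e-01,
       -1.29750799e-01,  1.13339898e-03]), 'position': array([0.50314486, 0.1978071 , 0.15598531]), 'orientation': array([5.44902823e-01, 3.09291141e+00, 1.36075321e-03]), 'force': array([-0.10370822,  1.58152201,  4.01706049]), 'moment': array([0.19706865, 0.12036707, 0.05754064]), 'grip_force': 108.04654955863953, 'gripper_width': 0.012406662642329237}
```

```bash
python3 -m pendant '[1,0,0,-2,0, 1,0,0,-4,0, 1,0,0,-8,0, 1,0,0,-12,0, 1,0,0,-16,0, 1,0,0,-20,0, 1,0,0,-22,0, 1,0,0,-22,0, 1,0,0,-18,0, 1,0,0,-12,0, 1,0,0,-6,0, 1,0,0,-3,0, 1,0,0,0,0, 1,0,0,0,0]' 110
python3 - <<'E'
from h import *
s=cap('side');t=cap('top')
p,R,st=tool(); print(p,st['force'],st['moment'],st['gripper_width'])
for z in np.arange(.36,.7,.04): print(z.round(2),proj(s,[p[0],p[1],z])[0].round(0),proj(t,[p[0],p[1],z])[0].round(0))
for n,d in(('side',s),('top',t)):
    m=cv2.inRange(cv2.cvtColor(d['img'],cv2.COLOR_RGB2HSV),(100,130,60),(125,255,255))
    k,l,q,c=cv2.connectedComponentsWithStats(m)
    for i in range(1,k):
        if q[i,4]>8: print(n,q[i,:5],c[i].round(1))
plan(PIN+.140*YY-.080*XS-[0,0,.141],YS)
a=s['img'][60:300,220:460]; cv2.imwrite('pics/d.png',cv2.resize(a,None,fx=2.4,fy=2.4)[:,:,::-1])
E
```

```text
time: 4.85
position: [0.5021, 0.1974, 0.2992]
orientation: [-0.545, -3.092, 0.001]
force: [-0.6, 0.4, -0.9]
gripper_width: 0.0125
grip_force: 107.3
[0.50217285 0.1973473  0.29913986] [-0.26413842  0.50708043 -0.93549156] [ 0.05521485  0.1139156  -0.06680051] 0.01226373285225924
0.36 [297. 160.] [275. 179.]
0.4 [296. 148.] [274. 174.]
0.44 [295. 135.] [272. 169.]
0.48 [294. 121.] [270. 163.]
0.52 [293. 107.] [268. 157.]
0.56 [292.  92.] [265. 151.]
0.6 [290.  75.] [263. 143.]
0.64 [289.  58.] [260. 135.]
0.68 [287.  39.] [256. 125.]
side [187 142   5  10  16] [189.1 145.5]
side [192 153   2   6   9] [192.4 155.7]
side [345 162  15   7  79] [351.7 164.6]
side [304 168   5   6  22] [306.2 170.7]
side [293 170   3   6  13] [293.9 171.8]
side [246 216   5   8  18] [247.9 219.7]
side [256 242   5   9  26] [258.  245.9]
side [327 348  11  13 115] [332.2 353.9]
top [300 118  11  17  89] [304.9 125.6]
top [434 263  10   9  74] [438.3 267.1]
top [ 544  310   84   48 2395] [584.6 332.9]
top [578 330  17   9 132] [586.4 334.2]
tool z [-0.002 -0.    -1.   ] xyaw 2.793 turn(tool z) -0.427 shift mm [  -2.8 -172.7   -1.7] j6 -1.01 t 4.95
```

View pics/d.png

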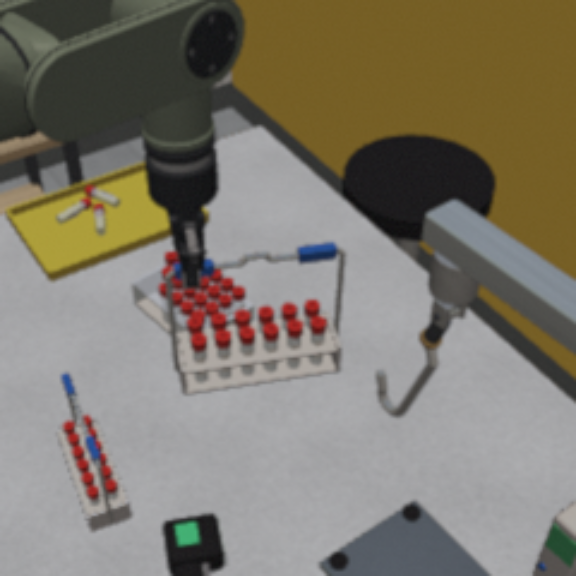

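Run:
```python
from h import *
s=cap('side');t=cap('top');p,R,st=tool(); j=st['joint_pos'][0]; f=np.array([np.cos(j),np.sin(j),0]);l=np.array([-np.sin(j),np.cos(j),0])
for lat in(-45,-55,-65,-75):
    for n,px in(('cap',(220+210/2.4,60+45/2.4)),('front',(220+242/2.4,60+35/2.4)),('bot',(220+205/2.4,60+83/2.4))):
        q=onplane(s,px,p+lat*1e-3*l,l)-p; print(lat,n,'fwd',(q@f*1e3).round(),'z above TCP',(q[2]*1e3).round())
print(j, 'TCP lateral in arm frame',p@l, p@f)
# green-grey robot mask outline in top view
hsv=cv2.cvtColor(t['img'],cv2.COLOR_RGB2HSV)
m=cv2.inRange(hsv,(28,45,30),(60,140,190)); m[:, :150]=0
m=cv2.morphologyEx(m,cv2.MORPH_OPEN,np.ones((5,5)))
c=max(cv2.findContours(m,cv2.RETR_EXTERNAL,cv2.CHAIN_APPROX_NONE)[0],key=cv2.contourArea)
ap=cv2.approxPolyDP(c,4,True)[:,0]; print(ap.tolist())
for z in(.5,.54,.58,.62,.66):
    print(z,[(np.round(1e3*np.array([(onz(t,a,z)-p)@f,(onz(t,a,z)-p)@l]))).tolist() for a in ap if a[1]<130])
```

```text
-45 cap fwd 12.0 z above TCP 304.0
-45 front fwd 51.0 z above TCP 300.0
-45 bot fwd 3.0 z above TCP 270.0
-55 cap fwd 3.0 z above TCP 311.0
-55 front fwd 42.0 z above TCP 307.0
-55 bot fwd -5.0 z above TCP 277.0
-65 cap fwd -5.0 z above TCP 318.0
-65 front fwd 33.0 z above TCP 313.0
-65 bot fwd -13.0 z above TCP 284.0
-75 cap fwd -14.0 z above TCP 325.0
-75 front fwd 24.0 z above TCP 320.0
-75 bot fwd -22.0 z above TCP 292.0
0.21402514861403357 TCP lateral in arm frame 0.08620226671100874 0.5328241062039344
[[297, 329], [291, 329], [284, 343]]
0.5 []
0.54 []
0.58 []
0.62 []
0.66 []
```

```bash
cat >> h.py <<'E'
CY=YS-.12; GD=.079; DZ=.026
def goto(y,z,x=0.):
    """TCP plan to bring the crown to hook coords (m): y from plumb axis, z relative to pin"""
    c=PIN+x*XS+y*YY+[0,0,z]
    plan(c-GD*np.array([np.cos(CY),np.sin(CY),0])-[0,0,DZ],CY)
E
python3 - <<'E'
from h import *
s=cap('side');t=cap('top');p=tool()[0]
g=two(s,(351.7,164.6),t,(304.9,125.6)); print(g,(g[0]-p)*1e3,np.linalg.norm((g[0]-p)[:2]),np.arctan2(*(g[0]-p)[[1,0]]))
goto(.15,-.115)
E
```

```text
(array([0.64480825, 0.14516226, 0.31585053]), np.float64(4.7264087476520554e-05)) [142.29543938 -52.27909211  16.03570218] 0.15159516991013236 -0.35208950352281615
tool z [-0.001 -0.    -1.   ] xyaw 2.793 turn(tool z) -0.307 shift mm [ -22.4 -151.7   -1.1] j6 -1.01 t 5.15
```

```bash
python3 -m pendant '[1,0,0,0,-0.05, 1,0,0,0,-0.1, 1,0,0,0,-0.1, 1,0,0,0,-0.057, 1,-1,-6,0,0, 1,-2,-14,0,0, 1,-3,-22,0,0, 1,-4,-26,0,0, 1,-4,-26,0,0, 1,-3,-24,0,0, 1,-2,-16,0,0, 1,-2,-10,0,0, 1,-1,-5,0,0, 1,0,-2,0,0, 1,0,0,0,0]' 110
python3 - <<'E'
from h import *
goto(.15,-.115)
# track hook: darkest/brass? background-difference over 18 frames in side view
F=[];T=[]
for i in range(18):
    T.append(monitor.sense()['time']); d=cap('side'); F.append(d['img'].astype(int))
med=np.median(F,0)
# hook plane coords of moving pixels
for tt,f in zip(T,F):
    m=(np.abs(f-med).sum(2)>60); m[:150]=0;m[:,:365]=0;m[:,450:]=0;m[265:]=0
    hsv=cv2.cvtColor(f.astype(np.uint8),cv2.COLOR_RGB2HSV)
    b=cv2.inRange(hsv,(8,80,60),(24,255,255));b[:180]=0;b[235:]=0;b[:,:385]=0;b[:,425:]=0
    y,x=np.nonzero(b); 
    if len(x)>2:
        q=onplane(d,(x.mean(),y.mean()),PIN,XS)-PIN; print(round(tt,2),len(x),(x.mean().round(1),y.mean().round(1)),'y',(q@YY*1e3).round(1),'z',(q[2]*1e3).round(1))
    else: print(tt,len(x))
np.save('F.npy',np.array(F).astype(np.uint8))
E
```

```text
time: 6.65
position: [0.5183, 0.0459, 0.3003]
orientation: [-0.066, -3.141, -0.0]
force: [-0.6, -0.1, -1.7]
gripper_width: 0.0121
grip_force: 107.4
tool z [-0.  0. -1.] xyaw 3.1 turn(tool z) 0.0 shift mm [-0.2 -0.9 -0.7] j6 -1.61 t 6.65
6.65 59 (np.float64(414.3), np.float64(192.3)) y -21.5 z 8.3
6.7 61 (np.float64(414.6), np.float64(193.2)) y -22.8 z 6.5
6.75 60 (np.float64(415.4), np.float64(193.4)) y -24.9 z 7.6
6.8 61 (np.float64(415.5), np.float64(193.8)) y -25.4 z 6.9
6.85 60 (np.float64(415.6), np.float64(193.5)) y -25.6 z 7.9
6.9 60 (np.float64(415.4), np.float64(193.4)) y -24.9 z 7.6
6.95 60 (np.float64(414.8), np.float64(193.0)) y -23.2 z 7.5
7.0 57 (np.float64(414.6), np.float64(191.9)) y -22.2 z 10.0
7.05 58 (np.float64(413.6), np.float64(191.5)) y -19.5 z 8.9
7.1 55 (np.float64(413.8), np.float64(190.3)) y -19.4 z 12.4
7.15 55 (np.float64(413.4), np.float64(189.8)) y -18.0 z 12.6
7.2 55 (np.float64(412.5), np.float64(190.0)) y -16.1 z 10.5
7.25 56 (np.float64(412.9), np.float64(189.9)) y -16.9 z 11.4
7.3 58 (np.float64(412.7), np.float64(190.6)) y -16.9 z 9.4
7.35 59 (np.float64(413.1), np.float64(191.4)) y -18.3 z 8.1
7.4 56 (np.float64(414.4), np.float64(191.4)) y -21.5 z 10.7
7.45 59 (np.float64(414.7), np.float64(192.6)) y -22.9 z 8.3
7.5 60 (np.float64(415.1), np.float64(193.3)) y -24.2 z 7.4
```

Run:
```python
from h import *
F=np.load('F.npy'); d=cap('side')
G=F.astype(int).sum(3); bg=G.max(0)
for i,g in enumerate(G):
    m=((bg-g)>90).astype(np.uint8); m[:205]=0;m[:,:360]=0;m[:,440:]=0;m[275:]=0
    k,l,s,c=cv2.connectedComponentsWithStats(m)
    if k<2: print('none');continue
    j=1+np.argmax(s[1:,4]); y,x=np.nonzero(l==j)
    Q=np.array([onplane(d,(a,b),PIN,XS)-PIN for a,b in zip(x,y)]); Y=Q@YY*1e3;Z=Q[:,2]*1e3
    r=np.hypot(Y,Z); e=np.argsort(-r)[:8]
    b=(Z<-95)&(Z>-130)
    mid=(r>100)&(r<140)
    print(round(6.65+.05*i,2),s[j,4],'tip reach',r.max().round(),'ang bottom',np.arctan2(Y[e].mean(),-Z[e].mean()).round(3),'back y@~-115',Y[b].min().round(1) if b.any() else None,Y[b].mean().round(1) if b.any() else None,'ang120',np.arctan2(Y[mid].mean(),-Z[mid].mean()).round(3) if mid.any() else None)
```

```text
6.65 314 tip reach 198.0 ang bottom 0.001 back y@~-115 -22.7 -15.9 ang120 -0.133
6.7 344 tip reach 200.0 ang bottom -0.081 back y@~-115 -35.4 -27.5 ang120 -0.236
6.75 363 tip reach 199.0 ang bottom -0.158 back y@~-115 -47.3 -37.5 ang120 -0.321
6.8 374 tip reach 199.0 ang bottom -0.225 back y@~-115 -53.8 -43.9 ang120 -0.372
6.85 377 tip reach 199.0 ang bottom -0.225 back y@~-115 -53.8 -43.9 ang120 -0.372
6.9 366 tip reach 199.0 ang bottom -0.173 back y@~-115 -47.3 -37.5 ang120 -0.321
6.95 350 tip reach 200.0 ang bottom -0.095 back y@~-115 -37.3 -28.2 ang120 -0.242
7.0 306 tip reach 201.0 ang bottom 0.007 back y@~-115 -23.3 -16.5 ang120 -0.139
7.05 282 tip reach 201.0 ang bottom 0.118 back y@~-115 -11.8 -4.0 ang120 -0.028
7.1 242 tip reach 200.0 ang bottom 0.218 back y@~-115 -1.7 7.1 ang120 0.071
7.15 169 tip reach 199.0 ang bottom 0.263 back y@~-115 5.1 14.9 ang120 0.141
7.2 103 tip reach 142.0 ang bottom 0.181 back y@~-115 8.5 19.0 ang120 0.173
7.25 150 tip reach 199.0 ang bottom 0.264 back y@~-115 8.0 17.4 ang120 0.16
7.3 197 tip reach 200.0 ang bottom 0.238 back y@~-115 1.7 11.5 ang120 0.112
7.35 271 tip reach 199.0 ang bottom 0.174 back y@~-115 -6.2 1.2 ang120 0.018
7.4 297 tip reach 200.0 ang bottom 0.061 back y@~-115 -17.9 -10.8 ang120 -0.088
7.45 330 tip reach 199.0 ang bottom -0.052 back y@~-115 -30.6 -22.8 ang120 -0.196
7.5 354 tip reach 198.0 ang bottom -0.129 back y@~-115 -42.0 -33.7 ang120 -0.291
```

```bash
python3 -m pendant '[1,-1,-5,-1,0, 1,-1,-10,0,0, 1,-2,-16,0,0, 1,-2,-18,0,0, 1,-2,-18,0,0, 1,-2,-16,0,0, 1,-1,-12,0,0, 1,-1,-8,0,0, 1,-1,-4,0,0, 1,0,-2,0,0, 1,0,-1,0,0, 1,0,-0.5,0,0]' 110
python3 - <<'E'
from h import *
goto(.033,-.115)
E
```

```text
time: 8.8
position: [0.5267, -0.0649, 0.3013]
orientation: [-0.065, -3.141, -0.0]
force: [-0.0, 0.1, -2.5]
gripper_width: 0.012
grip_force: 107.4
tool z [-0.  0. -1.] xyaw 3.1 turn(tool z) 0.001 shift mm [-1.2 -6.8  0.3] j6 -1.82 t 8.8
```

```bash
python3 -m pendant '[1,-0.1,-0.7,0,0, 1,-0.1,-0.7,0,0, 1,-0.1,-0.7,0,0, 1,-0.1,-0.7,0,0, 1,-0.1,-0.7,0,0, 1,-0.1,-0.7,0,0, 1,-0.1,-0.7,0,0, 1,-0.1,-0.7,0,0, 1,0,-0.3,0,0, 1,0,-0.3,0,0, 1,0,-0.3,0,0, 1,0,-0.3,0,0, 1,0,-0.3,0,0, 1,0,-0.3,0,0, 1,0,-0.3,0,0, 1,0,-0.3,0,0, 1,0,-0.2,0,0, 1,0,-0.2,0,0, 1,0,-0.2,0,0, 1,0,-0.2,0,0]'
cat > trk.py <<'E'
from h import *
def track(n=5,cam='side'):
    F=np.load('F.npy'); bg=F.astype(int).sum(3).max(0)
    for i in range(n):
        t=monitor.sense(); d=cap('side'); g=d['img'].astype(int).sum(2)
        m=((bg-g)>90).astype(np.uint8); m[:205]=0;m[:,:392]=0;m[:,440:]=0;m[275:]=0
        y,x=np.nonzero(m)
        Q=np.array([onplane(d,(a,b),PIN,XS)-PIN for a,b in zip(x,y)]); Y=Q@YY*1e3;Z=Q[:,2]*1e3
        r=np.hypot(Y,Z); mid=(r>100)&(r<140)
        print(round(t['time'],2),len(x),'ang120',np.arctan2(Y[mid].mean(),-Z[mid].mean()).round(3),'F',t['force'].round(2))
E
python3 - <<'E'
from trk import *
goto(.031,-.115); track(17)
E
```

```text
time: 10.8
position: [0.5272, -0.0741, 0.3013]
orientation: [-0.066, -3.141, -0.0]
force: [-0.5, -0.2, -2.0]
gripper_width: 0.0122
grip_force: 107.4
tool z [-0.  0. -1.] xyaw 3.1 turn(tool z) 0.0 shift mm [-0.6  0.4  0.3] j6 -1.83 t 10.8
10.8 932 ang120 -0.247 F [-0.48 -0.21 -1.97]
10.85 917 ang120 -0.23 F [-0.08  0.1  -2.43]
10.9 926 ang120 -0.19 F [ 0.39  0.37 -1.9 ]
10.95 919 ang120 -0.174 F [ 0.16  0.01 -1.64]
11.0 892 ang120 -0.173 F [ 0.17 -0.01 -1.78]
11.05 878 ang120 -0.183 F [ 0.16 -0.54 -2.86]
11.1 889 ang120 -0.178 F [-0.3  -0.12 -2.2 ]
11.15 916 ang120 -0.171 F [ 0.45 -0.25 -1.64]
11.2 927 ang120 -0.183 F [-0.21  0.38 -1.88]
11.25 932 ang120 -0.219 F [-0.06 -0.38 -1.14]
11.3 920 ang120 -0.244 F [ 0.15 -0.42 -1.78]
11.35 971 ang120 -0.253 F [ 0.45  0.56 -1.79]
11.4 978 ang120 -0.261 F [ 0.22  0.52 -0.89]
11.45 1000 ang120 -0.263 F [-0.09  0.85 -1.95]
11.5 987 ang120 -0.261 F [ 0.43  0.29 -1.27]
11.55 954 ang120 -0.252 F [ 0.29 -0.11 -1.16]
11.6 916 ang120 -0.24 F [-0.93  0.38 -2.67]
```

```bash
python3 -m pendant '[1,0,-0.2,0,0, 1,-0.1,-0.2,0,0, 1,0,-0.2,0,0, 1,0,-0.2,0,0, 1,0,-0.2,0,0, 1,-0.1,-0.2,0,0, 1,0,-0.2,0,0, 1,0,-0.2,0,0, 1,0,-0.2,0,0, 1,-0.1,-0.2,0,0, 1,0,-0.2,0,0, 1,0,-0.2,0,0, 1,0,-0.2,0,0, 1,-0.1,-0.2,0,0, 1,0,-0.2,0,0, 1,0,-0.2,0,0, 1,0,-0.2,0,0, 1,-0.1,-0.2,0,0, 1,0,-0.2,0,0, 1,0,-0.2,0,0]'
cat > trk.py <<'E'
from h import *
def track(n=18,pic=None):
    T=[];G=[];S=[]
    for i in range(n):
        s=monitor.sense(); d=cap('side'); T.append(s['time']);S.append(s['force']);G.append(d['img'].astype(int).sum(2))
    G=np.array(G); bg=G.max(0)
    for t,g,f in zip(T,G,S):
        m=((bg-g)>90); m[:205]=0;m[:,:370]=0;m[:,440:]=0;m[275:]=0
        y,x=np.nonzero(m)
        if len(x)<5: print(round(t,2),len(x)); continue
        Q=np.array([onplane(d,(a,b),PIN,XS)-PIN for a,b in zip(x,y)]); Y=Q@YY*1e3;Z=Q[:,2]*1e3
        r=np.hypot(Y,Z); mid=(r>100)&(r<140)
        print(round(t,2),len(x),'ang120',np.arctan2(Y[mid].mean(),-Z[mid].mean()).round(3) if mid.any() else None,'Fy',f[1].round(2))
    if pic: a=d['img'][120:300,340:500]; cv2.imwrite('pics/'+pic,cv2.resize(a,None,fx=3,fy=3)[:,:,::-1])
E
python3 - <<'E'
from trk import *
goto(.027,-.115); track(18,'e.png')
E
```

```text
time: 13.65
position: [0.5275, -0.0781, 0.3013]
orientation: [0.066, 3.141, -0.0]
force: [0.2, -0.4, -2.1]
gripper_width: 0.0121
grip_force: 107.4
tool z [ 0. -0. -1.] xyaw 3.1 turn(tool z) 0.0 shift mm [-0.5  0.5  0.3] j6 -1.84 t 13.65
13.65 257 ang120 -0.283 Fy -0.4
13.7 250 ang120 -0.302 Fy -0.33
13.75 248 ang120 -0.303 Fy -0.45
13.8 252 ang120 -0.281 Fy -0.35
13.85 213 ang120 -0.225 Fy 0.75
13.9 310 ang120 -0.136 Fy -0.31
13.95 305 ang120 -0.062 Fy -0.62
14.0 317 ang120 0.01 Fy 0.66
14.05 307 ang120 0.06 Fy -0.58
14.1 282 ang120 0.08 Fy 0.6
14.15 295 ang120 0.061 Fy -0.68
14.2 322 ang120 0.024 Fy 0.16
14.25 300 ang120 -0.048 Fy -0.56
14.3 328 ang120 -0.119 Fy 0.02
14.35 219 ang120 -0.211 Fy 0.31
14.4 254 ang120 -0.278 Fy 0.22
14.45 259 ang120 -0.298 Fy -0.04
14.5 250 ang120 -0.298 Fy -0.74
```

View pics/e.png

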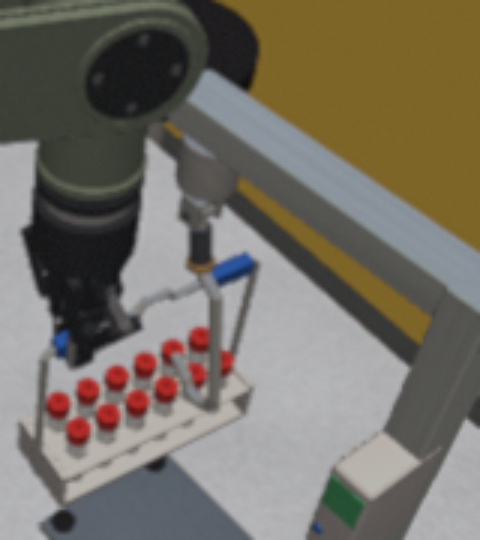

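```bash
python3 -m pendant '[1,0,-0.2,0,0, 1,-0.1,-0.2,0,0, 1,0,-0.2,0,0, 1,0,-0.2,0,0, 1,0,-0.2,0,0, 1,-0.1,-0.2,0,0, 1,0,-0.2,0,0, 1,0,-0.3,0,0, 1,0,-0.3,0,0, 1,-0.1,-0.3,0,0, 1,0,-0.3,0,0, 1,0,-0.3,0,0, 1,0,-0.3,0,0, 1,-0.1,-0.3,0,0, 1,0,-0.3,0,0, 1,0,-0.3,0,0, 1,0,-0.3,0,0, 1,-0.1,-0.3,0,0, 1,0,-0.3,0,0, 1,0,-0.3,0,0]'
python3 - <<'E'
from trk import *
goto(.022,-.115); track(17)
E
```

```text
time: 16.55
position: [0.5278, -0.0834, 0.3013]
orientation: [0.066, 3.141, -0.0]
force: [-0.7, 0.0, -2.8]
gripper_width: 0.0122
grip_force: 107.4
tool z [ 0. -0. -1.] xyaw 3.1 turn(tool z) 0.0 shift mm [-0.6  0.8  0.3] j6 -1.85 t 16.55
16.55 252 ang120 -0.196 Fy 0.02
16.6 179 ang120 -0.252 Fy 0.59
16.65 203 ang120 -0.277 Fy 0.6
16.7 206 ang120 -0.278 Fy 0.06
16.75 181 ang120 -0.261 Fy 0.42
16.8 217 ang120 -0.218 Fy -0.73
16.85 316 ang120 -0.15 Fy -0.34
16.9 277 ang120 -0.089 Fy -0.96
16.95 283 ang120 -0.036 Fy 0.43
17.0 275 ang120 0.003 Fy -0.12
17.05 261 ang120 0.024 Fy 0.67
17.1 270 ang120 0.004 Fy 0.32
17.15 281 ang120 -0.031 Fy -0.5
17.2 279 ang120 -0.08 Fy 0.25
17.25 320 ang120 -0.135 Fy 0.18
17.3 235 ang120 -0.213 Fy -0.62
17.35 183 ang120 -0.252 Fy -0.12
```

Run:
```python
from h import *
s=cap('side');t=cap('top');p,R,_=tool()
for n,d in(('side',s),('top',t)):
    m=cv2.inRange(cv2.cvtColor(d['img'],cv2.COLOR_RGB2HSV),(100,130,60),(125,255,255))
    k,l,q,c=cv2.connectedComponentsWithStats(m)
    for i in range(1,k):
        if q[i,4]>8 and q[i,4]<1000: print(n,q[i,:5],c[i].round(1))
    e=np.array([np.cos(CY),np.sin(CY),0])
    print('pred B',proj(d,p+e*.152+[0,0,.016])[0].round(1),'pred crown',proj(d,p+e*.079+[0,0,.025])[0].round(1),'pred hook -115',proj(d,PIN-.016*YY-[0,0,.115])[0].round(1),'pred sleeve',proj(d,PIN-[0,0,.05])[0].round(1))
save(t,'t2.png')
a=t['img'][90:230,360:520]; cv2.imwrite('pics/f.png',cv2.resize(a,None,fx=4,fy=4,interpolation=cv2.INTER_CUBIC)[:,:,::-1])
```

```text
side [411 206  15  10  85] [418.1 210.6]
side [246 216   5   8  18] [247.9 219.7]
side [359 231   6   9  32] [361.6 234.7]
side [256 242   5   9  26] [258.  245.9]
side [327 348  11  13 114] [332.2 353.8]
pred B [416.8 211.2] pred crown [393.  219.6] pred hook -115 [404.3 228.9] pred sleeve [403.2 205.6]
top [404 110   5   9  31] [405.9 113.7]
top [400 183   6   6  31] [402.3 185.5]
top [243 252  12   5  29] [248.6 254. ]
top [286 262  11   4  25] [291.  263.4]
top [434 263  10   9  75] [438.4 267.1]
top [578 330  17   9 132] [586.4 334.2]
pred B [406.2 118.7] pred crown [404.9 147. ] pred hook -115 [421.1 146.6] pred sleeve [420.9 137.1]
```

View pics/f.png

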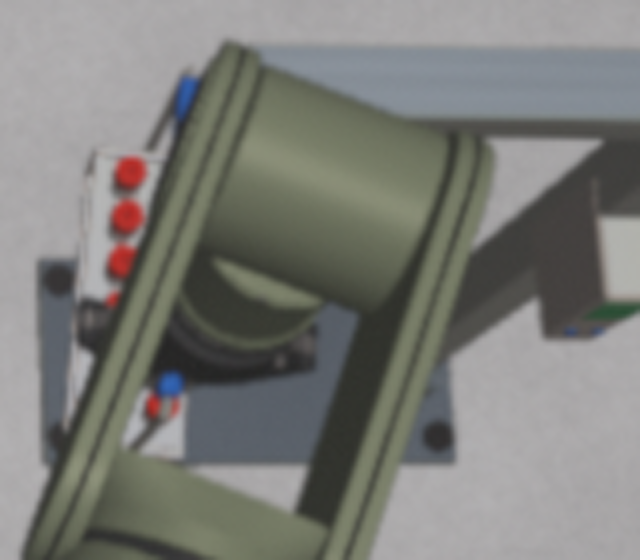

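```bash
python3 -m pendant '[1,0,-0.3,0,0, 1,-0.1,-0.3,0,0, 1,0,-0.3,0,0, 1,0,-0.3,0,0, 1,-0.1,-0.3,0,0, 1,0,-0.3,0,0, 1,0,-0.3,0,0, 1,-0.1,-0.3,0,0, 1,0,-0.4,0,0, 1,0,-0.4,0,0, 1,-0.1,-0.4,0,0, 1,0,-0.4,0,0, 1,0,-0.4,0,0, 1,-0.1,-0.4,0,0, 1,0,-0.4,0,0, 1,-0.1,-0.4,0,0, 1,0,-0.4,0,0, 1,0,-0.4,0,0, 1,-0.1,-0.4,0,0, 1,0,-0.4,0,0]' >/dev/null
python3 -m pendant '[1,0,-0.4,0,0, 1,-0.1,-0.4,0,0, 1,0,-0.4,0,0, 1,0,-0.4,0,0, 1,-0.1,-0.4,0,0, 1,0,-0.4,0,0, 1,0,-0.4,0,0, 1,-0.1,-0.4,0,0, 1,0,-0.4,0,0, 1,0,-0.4,0,0, 1,-0.1,-0.4,0,0, 1,0,-0.4,0,0, 1,0,-0.4,0,0, 1,-0.1,-0.4,0,0, 1,0,-0.4,0,0]'
python3 - <<'E'
from trk import *
goto(.008,-.115); track(17)
E
```

```text
time: 21.0
position: [0.5285, -0.0967, 0.3013]
orientation: [0.066, 3.141, -0.0]
force: [-0.0, 0.9, -1.6]
gripper_width: 0.0122
grip_force: 107.5
tool z [ 0. -0. -1.] xyaw 3.1 turn(tool z) 0.0 shift mm [-1.1  0.1  0.3] j6 -1.87 t 21.0
21.0 184 ang120 -0.171 Fy 0.86
21.05 178 ang120 -0.142 Fy 0.6
21.1 162 ang120 -0.108 Fy -0.24
21.15 171 ang120 -0.069 Fy 0.26
21.2 179 ang120 -0.037 Fy 0.04
21.25 185 ang120 -0.021 Fy -0.38
21.3 184 ang120 -0.034 Fy 0.33
21.35 176 ang120 -0.061 Fy 0.43
21.4 170 ang120 -0.089 Fy -0.15
21.45 164 ang120 -0.119 Fy 0.27
21.5 175 ang120 -0.145 Fy 0.16
21.55 179 ang120 -0.165 Fy 0.24
21.6 190 ang120 -0.173 Fy -0.32
21.65 180 ang120 -0.169 Fy 0.08
21.7 168 ang120 -0.149 Fy 0.15
21.75 168 ang120 -0.125 Fy -0.63
21.8 165 ang120 -0.095 Fy -0.04
```

```bash
python3 -m pendant '[1,0,-0.5,0,0, 1,-0.1,-0.5,0,0, 1,-0.1,-0.5,0,0, 1,0,-0.5,0,0, 1,-0.1,-0.5,0,0, 1,0,-0.5,0,0, 1,-0.1,-0.5,0,0, 1,-0.1,-0.5,0,0, 1,0,-0.5,0,0, 1,-0.1,-0.5,0,0, 1,0,-0.5,0,0, 1,-0.1,-0.5,0,0, 1,0,-0.5,0,0, 1,-0.1,-0.5,0,0, 1,0,-0.5,0,0, 1,-0.1,-0.5,0,0, 1,0,-0.5,0,0, 1,-0.1,-0.5,0,0, 1,0,-0.5,0,0, 1,-0.1,-0.5,0,0]' >/dev/null
python3 -m pendant '[1,0,-0.5,0,0, 1,-0.1,-0.5,0,0, 1,-0.1,-0.5,0,0, 1,0,-0.5,0,0, 1,-0.1,-0.5,0,0, 1,0,-0.5,0,0, 1,-0.1,-0.5,0,0, 1,-0.1,-0.5,0,0, 1,0,-0.5,0,0, 1,-0.1,-0.5,0,0, 1,0,-0.3,0,0, 1,0,-0.2,0,0, 1,0,0,0,0, 1,0,0,0,0, 1,0,0,0,0, 1,0,0,0,0, 1,0,0,0,0, 1,0,0,0,0, 1,0,0,0,0]'
python3 - <<'E'
from trk import *
goto(-.008,-.115)
F=np.load('F.npy'); bg=F.astype(int).sum(3).max(0)
last=None
for k in range(8):
    d=cap('side'); g=d['img'][195:262,385:430].astype(int)
    if last is not None: print('moved px',(np.abs(g-last).sum(2)>45).sum(),monitor.sense()['force'].round(2))
    last=g
a=d['img'][150:280,345:465]; cv2.imwrite('pics/g.png',cv2.resize(a,None,fx=4,fy=4,interpolation=cv2.INTER_CUBIC)[:,:,::-1])
E
```

```text
time: 25.75
position: [0.5295, -0.1122, 0.3013]
orientation: [0.066, 3.141, 0.0]
force: [0.3, -0.0, -2.3]
gripper_width: 0.0121
grip_force: 107.5
tool z [ 0.  0. -1.] xyaw 3.1 turn(tool z) 0.0 shift mm [-1.3 -0.3  0.3] j6 -1.9 t 25.75
moved px 0 [-1.1   0.66 -1.58]
moved px 1 [-0.01  0.19 -1.16]
moved px 0 [-0.25 -0.23 -1.17]
moved px 0 [ 0.07  0.04 -1.78]
moved px 0 [ 0.61  0.43 -2.45]
moved px 0 [ 0.07 -0.14 -2.31]
moved px 0 [-0.22 -0.25 -2.1 ]
```

View pics/g.png

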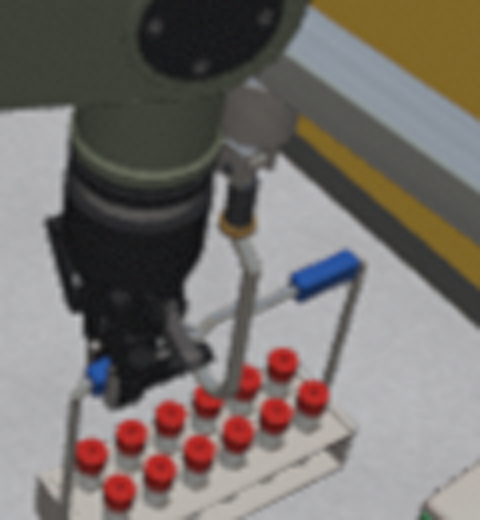

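Run:
```python
from h import *
s=cap('side');p,R,_=tool(); e=-R[:,0]; e=e/np.linalg.norm(e)
g=s['img'].astype(int).sum(2)
for r in range(214,246,3): print(r,g[r,396:416].tolist())
for d in(.065,.070,.075,.079,.083,.087,.092): print(d,'bar',proj(s,p+e*d+[0,0,.025])[0].round(1),'rod',proj(s,p+e*d+[0,0,.025]-.0085*YY)[0].round(1))
print('B',proj(s,p+e*.152+[0,0,.016])[0].round(1))
m=cv2.inRange(cv2.cvtColor(s['img'],cv2.COLOR_RGB2HSV),(100,130,60),(125,255,255)); m[:,:410]=0;m[260:]=0
y,x=np.nonzero(m); print(x.mean(),y.mean(),x.min(),x.max())
for z in(-.1,-.115,-.13,-.16): print(z,proj(s,PIN-.016*YY+[0,0,z])[0].round(1))
```

```text
214 [521, 522, 522, 527, 527, 530, 534, 534, 443, 334, 374, 405, 426, 468, 516, 532, 528, 530, 539, 539]
217 [526, 523, 523, 521, 522, 525, 527, 532, 523, 416, 287, 345, 379, 389, 468, 540, 538, 535, 533, 538]
220 [528, 523, 520, 526, 528, 531, 535, 536, 483, 350, 248, 248, 262, 394, 514, 537, 534, 533, 531, 535]
223 [523, 522, 521, 520, 522, 521, 529, 531, 436, 272, 249, 259, 303, 443, 519, 512, 485, 445, 433, 411]
226 [531, 530, 533, 517, 502, 475, 451, 403, 296, 247, 254, 256, 318, 385, 400, 392, 383, 413, 481, 536]
229 [449, 416, 404, 391, 380, 390, 409, 354, 264, 251, 257, 320, 457, 532, 535, 532, 528, 527, 527, 528]
232 [371, 395, 476, 522, 532, 528, 472, 345, 252, 254, 277, 429, 533, 533, 530, 533, 536, 536, 536, 532]
235 [385, 494, 533, 539, 542, 536, 437, 276, 253, 260, 338, 466, 533, 541, 545, 547, 541, 538, 543, 536]
238 [113, 166, 389, 524, 536, 478, 352, 253, 253, 277, 430, 535, 538, 541, 541, 489, 384, 292, 260, 245]
241 [311, 445, 530, 542, 536, 426, 250, 250, 256, 279, 335, 405, 462, 501, 508, 400, 214, 216, 253, 264]
244 [412, 436, 481, 521, 484, 349, 255, 258, 253, 248, 234, 235, 249, 292, 400, 390, 248, 176, 151, 147]
0.065 bar [396.4 229.4] rod [398.9 231.6]
0.07 bar [398.1 228.6] rod [400.7 230.8]
0.075 bar [399.9 227.8] rod [402.4 230. ]
0.079 bar [401.3 227.1] rod [403.8 229.4]
0.083 bar [402.7 226.5] rod [405.2 228.7]
0.087 bar [404.  225.9] rod [406.6 228.1]
0.092 bar [405.8 225.1] rod [408.3 227.3]
B [425.2 218.3]
425.8453608247423 218.05154639175257 418 433
-0.1 [405.2 224.7]
-0.115 [404.3 228.9]
-0.13 [403.4 233. ]
-0.16 [401.7 241. ]
```

```bash
python3 -m pendant '[1,-0.5,2.05,0,0.026, 1,-0.5,2.05,0,0.026, 1,-0.5,2.05,0,0.026, 1,-0.5,2.05,0,0.026, 1,-0.5,2.05,0,0.026, 1,-0.5,0,0,0, 1,0,0,0,0, 1,0,0,2,0, 1,0,0,3,0, 1,0,0,4,0, 1,0,0,4,0, 1,0,0,4,0, 1,0,0,4,0, 1,0,0,4,0, 1,0,0,4,0, 1,0,0,4,0, 1,0,0,3,0, 1,0,0,2,0, 1,0,0,0,0, 1,0,0,0,0]'; sed -i 's/^CY=.*/CY=YS-.25; GD=.079; DZ=.025/' h.py
python3 - <<'E'
from h import *
goto(-.008,-.155)
a=[]
for i in range(3): d=cap('side'); a.append(monitor.sense()['force'])
print(np.mean(a,0)); a=d['img'][130:290,345:465]; cv2.imwrite('pics/h.png',cv2.resize(a,None,fx=3.7,fy=3.7,interpolation=cv2.INTER_CUBIC)[:,:,::-1])
E
```

```text
time: 28.2
position: [0.5335, -0.1023, 0.2634]
orientation: [0.269, 3.13, -0.0]
force: [-0.5, -0.6, -2.1]
gripper_width: 0.0122
grip_force: 107.5
tool z [ 0. -0. -1.] xyaw 2.97 turn(tool z) 0.0 shift mm [ 1.6 -0.3  1.4] j6 -1.75 t 28.2
[ 0.55025238 -0.32972014 -1.95386959]
```

View pics/h.png

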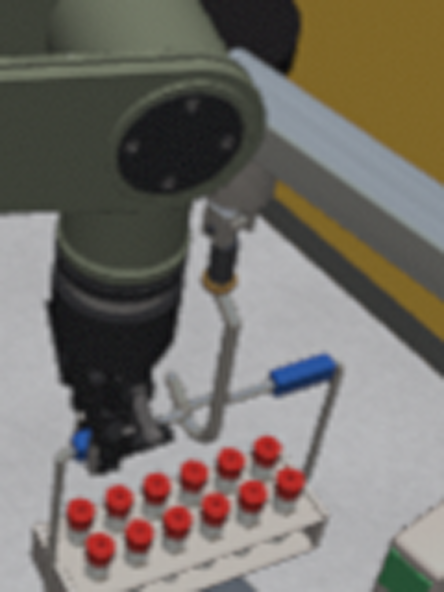

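```bash
cat >> h.py <<'E'
def rodx():
    s=cap('side');p,R,_=tool(); e=-R[:,0]
    g=s['img'].astype(int).sum(2)
    for d in(.071,.075,.079,.083,.087): print(d,'bar',proj(s,p+e*d+[0,0,DZ])[0].round(1),'rod',proj(s,p+e*d+[0,0,DZ]-.0085*YY)[0].round(1))
    m=cv2.inRange(cv2.cvtColor(s['img'],cv2.COLOR_RGB2HSV),(100,130,60),(125,255,255)); m[:,:405]=0;m[270:]=0
    y,x=np.nonzero(m); print('B seen',x.mean().round(1),y.mean().round(1),'pred',proj(s,p+e*.152+[0,0,.016])[0].round(1))
    return s,g
E
python3 - <<'E'
from h import *
s,g=rodx()
for r in range(218,252,2): print(r,g[r,388:418].tolist())
E
```

```text
0.071 bar [397.3 237.9] rod [399.8 240.1]
0.075 bar [398.8 237.4] rod [401.3 239.6]
0.079 bar [400.3 236.9] rod [402.7 239.2]
0.083 bar [401.7 236.5] rod [404.2 238.7]
0.087 bar [403.2 236. ] rod [405.7 238.2]
B seen 426.4 230.5 pred [425.8 230.7]
218 [69, 64, 66, 99, 276, 449, 528, 524, 520, 520, 519, 520, 522, 524, 527, 528, 515, 404, 258, 291, 305, 336, 456, 534, 541, 535, 536, 539, 536, 522]
220 [67, 67, 66, 129, 355, 498, 531, 532, 526, 521, 518, 524, 524, 527, 533, 536, 479, 338, 250, 251, 258, 389, 513, 534, 530, 528, 528, 536, 537, 529]
222 [74, 59, 95, 246, 446, 530, 530, 530, 524, 526, 526, 524, 522, 521, 528, 528, 431, 263, 248, 254, 293, 435, 536, 535, 530, 530, 529, 530, 528, 530]
224 [69, 139, 319, 473, 527, 528, 528, 527, 521, 518, 518, 518, 521, 524, 533, 521, 409, 254, 251, 260, 366, 490, 530, 533, 531, 536, 537, 535, 539, 540]
226 [225, 379, 491, 527, 521, 519, 523, 527, 527, 529, 533, 527, 526, 530, 527, 443, 285, 245, 253, 275, 426, 533, 538, 530, 529, 536, 538, 539, 541, 541]
228 [465, 527, 529, 522, 527, 523, 523, 521, 520, 527, 531, 530, 529, 529, 525, 425, 269
[... 1071 characters left out ...]
 255, 250, 273, 426, 531, 536, 533, 538, 539, 536, 533, 532, 533, 538, 536, 537]
244 [248, 255, 286, 374, 403, 365, 350, 393, 414, 436, 480, 507, 429, 281, 248, 251, 299, 444, 530, 532, 527, 533, 536, 535, 528, 527, 531, 538, 542, 536]
246 [192, 138, 156, 287, 464, 533, 472, 372, 353, 379, 376, 328, 264, 239, 250, 268, 388, 497, 526, 533, 534, 536, 537, 534, 531, 531, 529, 529, 524, 524]
248 [193, 135, 128, 228, 425, 525, 530, 488, 414, 347, 284, 242, 226, 227, 261, 361, 480, 532, 534, 538, 538, 539, 537, 535, 534, 518, 453, 362, 297, 292]
250 [353, 383, 464, 518, 530, 531, 531, 530, 533, 533, 528, 503, 473, 503, 532, 543, 529, 499, 497, 493, 499, 516, 527, 525, 487, 380, 274, 255, 236, 212]
```

```bash
python3 -m pendant '[1,0,0,2,0, 1,0,0,3,0, 1,0,0,3,0, 1,0.2,1,2,0, 1,0.2,1,2,0, 1,0.2,1,2,0, 1,0.2,1,2,0, 1,0.2,1,2,0, 1,0.2,1,1,0, 1,0.2,1,1,0, 1,0.2,1,0,0, 1,0.2,1,0,0, 1,0.2,1,0,0, 1,0.2,1,0,0, 1,0,0,0,0, 1,0,0,0,0, 1,0,0,0,0]'
python3 - <<'E'
from h import *
goto(.0048,-.175)
a=[]
for i in range(4): d=cap('side'); s=monitor.sense(); a.append(np.r_[s['force'],s['moment'],s['effort'][:3]])
print(np.mean(a,0).round(2),np.std(a,0).round(2))
s,g=rodx()
for r in range(220,260,3): print(r,g[r,386:416].tolist())
E
```

```text
time: 30.1
position: [0.5331, -0.0912, 0.2433]
orientation: [-0.27, -3.13, 0.0]
force: [0.3, 0.1, -2.3]
gripper_width: 0.0122
grip_force: 107.5
tool z [-0. -0. -1.] xyaw 2.97 turn(tool z) 0.0 shift mm [2.5 1.2 1.3] j6 -1.73 t 30.1
[-1.100e-01  4.200e-01 -2.190e+00  3.000e-02  1.500e-01  2.000e-02
  1.000e-02 -3.603e+01 -3.039e+01] [0.4  0.15 0.51 0.02 0.02 0.02 0.   0.   0.  ]
0.071 bar [393.3 240.1] rod [395.7 242.3]
0.075 bar [394.8 239.7] rod [397.1 241.8]
0.079 bar [396.2 239.2] rod [398.6 241.4]
0.083 bar [397.6 238.7] rod [400.  240.9]
0.087 bar [399.1 238.2] rod [401.5 240.4]
B seen 421.8 232.9 pred [421.3 233. ]
220 [60, 115, 326, 477, 528, 524, 524, 526, 529, 531, 530, 521, 521, 523, 529, 530, 485, 357, 245, 242, 246, 336, 473, 543, 544, 535, 527, 529, 531, 535]
223 [69, 186, 422, 530, 530, 525, 527, 526, 527, 527, 523, 522, 521, 518, 524, 518, 426, 269, 241, 242, 295, 442, 536, 533, 527, 532, 533, 529, 530, 530]
226 [252, 443, 536, 530, 527, 527, 519, 516, 523, 529, 529, 529, 531, 533, 527, 451, 305, 243, 242, 266, 422, 533, 539, 533, 533, 530, 529, 533, 539, 540]
229 [467,
[... 995 characters left out ...]
 483, 531, 537, 535, 532, 526, 527, 533, 539, 544, 545, 546, 538, 536, 534, 535]
250 [141, 338, 482, 529, 527, 525, 527, 527, 530, 530, 529, 533, 533, 536, 535, 538, 537, 540, 540, 535, 537, 533, 525, 482, 386, 301, 279, 285, 319, 426]
253 [533, 533, 530, 530, 535, 529, 533, 540, 535, 529, 529, 530, 532, 525, 453, 353, 309, 304, 323, 383, 467, 504, 450, 328, 232, 251, 252, 248, 260, 270]
256 [522, 512, 521, 535, 516, 446, 364, 330, 331, 380, 462, 516, 509, 393, 241, 251, 252, 233, 242, 262, 306, 450, 460, 296, 169, 144, 148, 148, 162, 252]
259 [495, 517, 523, 423, 270, 247, 252, 230, 236, 253, 278, 399, 482, 406, 199, 136, 144, 150, 145, 186, 352, 474, 438, 352, 358, 368, 361, 358, 398, 412]
```

```bash
cat > e.py <<'E'
from station import monitor
s=monitor.sense();print('t',round(s['time'],2),'z',s['position'][2].round(5),'F',s['force'].round(2),'M',s['moment'].round(3),'eff',s['effort'].round(3))
E
python3 e.py; python3 -m pendant '[1,0,0.7,0,0, 1,0,0.7,0,0, 1,0,0.7,0,0, 1,0,0.7,0,0, 1,0,0.6,0,0, 1,0,0,0,0, 1,0,0,0,0]' >/dev/null; python3 e.py
python3 -m pendant '[1,0,0,0.5,0, 1,0,0,0.5,0, 1,0,0,0.5,0, 1,0,0,0.5,0, 1,0,0,0,0, 1,0,0,0,0]' >/dev/null; python3 e.py
python3 -m pendant '[1,0,0,0.5,0, 1,0,0,0.5,0, 1,0,0,0.5,0, 1,0,0,0.5,0, 1,0,0,0,0, 1,0,0,0,0]' >/dev/null; python3 e.py
```

```text
t 30.35 z 0.2433 F [ 0.21 -0.26 -2.32] M [0.027 0.187 0.032] eff [ 2.0000e-03 -3.6022e+01 -3.0386e+01  2.3000e-02 -1.4500e-01 -0.0000e+00]
t 31.05 z 0.24328 F [ 0.69 -0.93 -2.42] M [ 0.012  0.145 -0.024] eff [ 2.4000e-02 -3.6022e+01 -3.0382e+01  2.5000e-02 -1.4400e-01  0.0000e+00]
t 31.65 z 0.24123 F [ 0.48 -0.25 -1.8 ] M [ 0.047  0.174 -0.031] eff [-1.0000e-03 -3.6015e+01 -3.0309e+01  2.2000e-02 -1.4300e-01 -0.0000e+00]
t 32.25 z 0.23927 F [-0.36 -0.67 -2.13] M [0.03  0.158 0.002] eff [ 1.0000e-03 -3.6043e+01 -3.0265e+01  2.2000e-02 -1.4300e-01 -0.0000e+00]
```

```bash
for i in 1; do :; done
python3 -m pendant '[1,0,0,0.4,0, 1,0,0,0.3,0, 1,0,0,0.3,0, 1,0,0,0,0]' >/dev/null; python3 e.py
python3 -m pendant '[1,0,0,0.4,0, 1,0,0,0.3,0, 1,0,0,0.3,0, 1,0,0,0,0]' >/dev/null; python3 e.py
python3 -m pendant '[1,0,0,0.4,0, 1,0,0,0.3,0, 1,0,0,0.3,0, 1,0,0,0,0]' >/dev/null; python3 e.py
```

```text
t 32.65 z 0.23822 F [-0.05  0.01 -1.48] M [0.047 0.159 0.032] eff [-2.0000e-03 -3.6102e+01 -3.0294e+01  2.2000e-02 -1.5100e-01  0.0000e+00]
t 33.05 z 0.23723 F [-0.01 -0.29 -1.21] M [ 0.026  0.151 -0.028] eff [-2.0000e-03 -3.6113e+01 -3.0269e+01  2.2000e-02 -1.5000e-01  0.0000e+00]
t 33.45 z 0.23619 F [ 0.51 -0.19 -2.38] M [ 0.05   0.186 -0.012] eff [-2.0000e-03 -3.6126e+01 -3.0246e+01  2.2000e-02 -1.5000e-01  0.0000e+00]
```

Now at about −181 mm; continuing in small steps.

```bash
python3 -m pendant '[1,0,0,0.3,0, 1,0,0,0.2,0, 1,0,0,0.2,0, 1,0,0,0,0]' >/dev/null; python3 e.py
python3 -m pendant '[1,0,0,0.3,0, 1,0,0,0.2,0, 1,0,0,0.2,0, 1,0,0,0,0]' >/dev/null; python3 e.py
python3 -m pendant '[1,0,0,0.3,0, 1,0,0,0.2,0, 1,0,0,0.2,0, 1,0,0,0,0]' >/dev/null; python3 e.py
```

```text
t 33.85 z 0.23555 F [ 0.2  -0.82 -2.  ] M [0.016 0.155 0.015] eff [-1.0000e-03 -3.6128e+01 -3.0223e+01  2.2000e-02 -1.4900e-01  0.0000e+00]
t 34.25 z 0.23485 F [-0.12  0.22 -0.91] M [-0.015  0.146  0.007] eff [-1.0000e-03 -3.6139e+01 -3.0207e+01  2.2000e-02 -1.4900e-01 -0.0000e+00]
t 34.65 z 0.23413 F [-0.92  0.48 -2.05] M [ 0.059  0.149 -0.004] eff [-0.0000e+00 -3.6148e+01 -3.0190e+01  2.2000e-02 -1.4900e-01  0.0000e+00]
```

```bash
python3 -m pendant '[1,0,0,0.3,0, 1,0,0,0.2,0, 1,0,0,0.2,0, 1,0,0,0,0]' >/dev/null; python3 e.py
python3 -m pendant '[1,0,0,0.3,0, 1,0,0,0.2,0, 1,0,0,0.2,0, 1,0,0,0,0]' >/dev/null; python3 e.py
python3 -m pendant '[1,0,0,0.3,0, 1,0,0,0.2,0, 1,0,0,0.2,0, 1,0,0,0,0]' >/dev/null; python3 e.py
```

```text
t 35.05 z 0.23342 F [ 0.45 -0.02 -2.7 ] M [ 0.015  0.132 -0.01 ] eff [-0.0000e+00 -3.6157e+01 -3.0174e+01  2.2000e-02 -1.4900e-01  0.0000e+00]
t 35.45 z 0.23276 F [-0.35  1.38 -1.67] M [ 0.02   0.165 -0.025] eff [-1.0000e-03 -3.6166e+01 -3.0158e+01  2.2000e-02 -1.4900e-01 -2.0000e-03]
t 35.85 z 0.23204 F [ 0.02 -0.32 -1.08] M [ 0.086  0.062 -0.077] eff [-9.0000e-03 -3.6156e+01 -3.0125e+01  1.9000e-02 -1.4800e-01  2.0000e-03]
```

```bash
cat > av.py <<'E'
from h import *
a=[]
for i in range(4): d=cap('side'); s=monitor.sense(); a.append(np.r_[s['force'],s['moment'],s['effort'][[0,1,2,4]]])
print('t',s['time'],'z',s['position'][2].round(5),np.mean(a,0).round(3))
E
python3 av.py
python3 -m pendant '[1,0,0,0.2,0, 1,0,0,0,0]' >/dev/null; python3 av.py
```

```text
t 36.05 z 0.2321 [ 6.8000e-02  2.3500e-01 -1.6450e+00  5.1000e-02  1.3800e-01 -8.0000e-03
 -9.0000e-03 -3.6134e+01 -3.0101e+01 -1.4300e-01]
t 36.45 z 0.23189 [-1.7900e-01  2.6400e-01 -1.6150e+00  3.3000e-02  1.2500e-01 -4.0000e-03
 -1.0000e-02 -3.6123e+01 -3.0086e+01 -1.4100e-01]
```

```bash
python3 -m pendant '[1,0,0,0.2,0, 1,0,0,0,0]' >/dev/null; python3 e.py
python3 -m pendant '[1,0,0,0.2,0, 1,0,0,0,0]' >/dev/null; python3 e.py
python3 -m pendant '[1,0,0,0.2,0, 1,0,0,0,0]' >/dev/null; python3 e.py
```

```text
t 36.65 z 0.23175 F [-0.   -0.2  -1.75] M [0.016 0.131 0.023] eff [-7.0000e-03 -3.5900e+01 -2.9877e+01  1.4000e-02 -1.1800e-01  2.0000e-03]
t 36.85 z 0.23164 F [-0.24 -0.08 -0.66] M [0.042 0.093 0.016] eff [-1.0000e-03 -3.5650e+01 -2.9648e+01  1.2000e-02 -8.7000e-02  0.0000e+00]
t 37.05 z 0.2315 F [ 0.34 -0.11 -1.95] M [-0.022  0.058 -0.001] eff [ 1.2000e-02 -3.5323e+01 -2.9365e+01  1.4000e-02 -5.7000e-02 -1.0000e-03]
```

```bash
python3 -m pendant '[1,0,0,0.1,0, 1,0,0,0,0, 1,0,0,0,0, 1,0,0,0,0, 1,0,0,0,0, 1,0,0,0,0, 1,0,0,0,0, 1,0,0,0,0]' >/dev/null; python3 e.py; python3 av.py
python3 - <<'E'
from h import *
s,g=rodx()
for r in range(222,258,3): print(r,g[r,386:416].tolist())
E
```

```text
t 37.85 z 0.23131 F [ 0.44 -0.2  -0.37] M [ 0.004 -0.052 -0.046] eff [ 7.0000e-03 -3.4689e+01 -2.8735e+01 -6.0000e-03  6.4000e-02 -0.0000e+00]
t 38.05 z 0.23128 [ 2.8000e-02  2.9300e-01  6.4300e-01 -2.6000e-02 -5.6000e-02 -1.4000e-02
  6.0000e-03 -3.4633e+01 -2.8676e+01  7.6000e-02]
0.071 bar [392.1 242.1] rod [394.5 244.3]
0.075 bar [393.5 241.7] rod [395.9 243.8]
0.079 bar [395.  241.2] rod [397.3 243.4]
0.083 bar [396.4 240.7] rod [398.7 242.9]
0.087 bar [397.8 240.3] rod [400.2 242.4]
B seen 420.5 234.7 pred [419.8 235.1]
222 [127, 359, 494, 527, 523, 523, 530, 531, 530, 527, 529, 527, 526, 523, 524, 523, 474, 347, 245, 245, 249, 384, 505, 535, 533, 532, 530, 530, 528, 531]
225 [250, 449, 534, 533, 527, 525, 522, 521, 525, 524, 523, 522, 521, 524, 527, 515, 403, 249, 241, 248, 312, 463, 540, 539, 535, 530, 528, 533, 539, 539]
228 [434, 505, 473, 441, 431, 479, 523, 527, 524, 523, 521, 527, 532, 533, 528, 436, 278, 242, 245, 284, 439, 534, 535, 532, 536, 535, 535, 533, 529, 527]
231 [529, 450, 339, 352, 387, 406, 472, 526, 529, 526, 524, 528, 535, 533, 485, 352, 251, 243, 250, 379
[... 591 characters left out ...]
 247, 245, 339, 470, 529, 530, 533, 533, 535, 539, 540, 533, 533, 535, 541, 541]
246 [414, 408, 383, 358, 391, 480, 533, 503, 433, 356, 281, 238, 228, 229, 289, 407, 500, 537, 534, 526, 525, 530, 535, 536, 538, 534, 533, 530, 531, 531]
249 [504, 531, 530, 530, 525, 525, 530, 528, 533, 528, 526, 533, 539, 542, 537, 536, 530, 536, 536, 534, 536, 536, 532, 529, 527, 524, 523, 535, 538, 543]
252 [409, 535, 541, 533, 531, 523, 526, 530, 528, 525, 528, 525, 526, 530, 532, 532, 536, 531, 529, 529, 535, 528, 473, 350, 270, 253, 243, 268, 340, 446]
255 [529, 523, 523, 531, 539, 536, 537, 535, 526, 523, 524, 525, 516, 448, 323, 263, 258, 273, 342, 442, 514, 445, 252, 195, 248, 261, 263, 264, 272, 387]
```

```bash
python3 -m pendant '[1,0,0,-0.15,0, 1,0,0,0,0, 1,0,0,0,0, 1,0,0,0,0, 1,0,0,0,0]' >/dev/null; python3 e.py; python3 -m pendant '[1,0,0,0,0, 1,0,0,0,0, 1,0,0,0,0]' >/dev/null; python3 e.py; python3 av.py
```

```text
t 38.6 z 0.23133 F [0.36 0.69 0.38] M [-0.022 -0.076 -0.007] eff [-1.3000e-02 -3.4686e+01 -2.8675e+01 -2.1000e-02  1.0200e-01  2.0000e-03]
t 38.9 z 0.23133 F [ 0.16 -0.13  0.72] M [-0.05  -0.095 -0.05 ] eff [-1.4000e-02 -3.4687e+01 -2.8671e+01 -2.3000e-02  1.0500e-01  2.0000e-03]
t 39.1 z 0.23134 [ 4.4800e-01  8.0000e-03  8.6100e-01 -1.9000e-02 -7.7000e-02  1.1000e-02
 -1.5000e-02 -3.4686e+01 -2.8670e+01  1.0600e-01]
```

```bash
python3 -m pendant '[1,0,0,-0.15,0, 1,0,0,0,0, 1,0,0,0,0, 1,0,0,0,0, 1,0,0,0,0]' >/dev/null; python3 e.py; python3 av.py
```

```text
t 39.6 z 0.23143 F [-0.31  0.24  0.11] M [-0.037 -0.064 -0.002] eff [-2.8000e-02 -3.4932e+01 -2.8873e+01 -2.6000e-02  8.9000e-02  3.0000e-03]
t 39.8 z 0.23144 [ 3.5200e-01 -1.3900e-01 -8.3000e-02  1.3000e-02 -4.0000e-02  1.1000e-02
 -2.7000e-02 -3.4956e+01 -2.8898e+01  8.4000e-02]
```

```bash
python3 -m pendant '[1,0,0,0,0, 1,0,0,0,0, 1,0,0,0,0]' 20 >/dev/null; python3 e.py
python3 -m pendant '[0.8,0,0,0,0, 0.78,0,0,0,0, 0.75,0,0,0,0, 0.7,0,0,0,0, 0.65,0,0,0,0, 0.6,0,0,0,0, 0.55,0,0,0,0, 0.5,0,0,0,0, 0.45,0,0,0,0, 0.4,0,0,0,0, 0.4,0,0,0,0]'; python3 av.py
python3 - <<'E'
from h import *
s,g=rodx()
L=None
for i in range(10):
    d=cap('side'); q=d['img'][150:330,330:460].astype(int)
    if L is not None: print((np.abs(q-L).sum(2)>60).sum(),end=' ')
    L=q
E
```

```text
t 40.1 z 0.23147 F [ 1.04 -0.39  0.2 ] M [ 0.035 -0.043  0.009] eff [-2.7000e-02 -3.5014e+01 -2.8957e+01 -2.3000e-02  7.3000e-02  4.0000e-03]
time: 41.2
position: [0.5337, -0.0878, 0.2315]
orientation: [-0.27, -3.13, 0.0]
force: [-0.3, -0.1, -0.2]
gripper_width: 0.0511
grip_force: 0.0
t 41.4 z 0.2315 [ 2.9500e-01  6.5000e-02  4.3500e-01  3.6000e-02  2.2000e-02  7.0000e-03
 -1.0000e-03 -3.5012e+01 -2.9069e+01  0.0000e+00]
0.071 bar [392.1 242.1] rod [394.4 244.3]
0.075 bar [393.5 241.6] rod [395.9 243.8]
0.079 bar [394.9 241.2] rod [397.3 243.3]
0.083 bar [396.3 240.7] rod [398.7 242.9]
0.087 bar [397.8 240.2] rod [400.1 242.4]
B seen 420.5 234.8 pred [419.8 235. ]
45 48 45 48 31 18 7 3 2
```

```bash
python3 -m pendant '[0.4,0,0,-1,0, 0.4,0,0,-3,0, 0.4,0,0,-5,0, 0.4,0,0,-7,0, 0.4,0,0,-8,0, 0.4,0,0,-8,0, 0.4,0,0,-8,0, 0.4,0,0,-8,0, 0.4,0,0,-4,0, 0.4,5,0,-4,0, 0.4,15,0,-2,0, 0.4,25,0,0,0, 0.4,25,0,0,0, 0.4,25,0,0,0, 0.4,20,0,0,0, 0.4,10,0,0,0, 0.4,5,0,0,0, 0.4,0,0,0,0, 0.4,0,0,0,0, 0.4,0,0,0,0]'
python3 - <<'E'
from h import *
L=None
for i in range(12):
    d=cap('side'); q=d['img'][150:330,330:460].astype(int)
    if L is not None: print((np.abs(q-L).sum(2)>60).sum(),end=' ')
    L=q
t=cap('top')
for n,dd in(('side',d),('top',t)):
    m=cv2.inRange(cv2.cvtColor(dd['img'],cv2.COLOR_RGB2HSV),(100,130,60),(125,255,255))
    k,l,q,c=cv2.connectedComponentsWithStats(m)
    for i in range(1,k):
        if 12<q[i,4]<1000: print(n,q[i,:5],c[i].round(1))
g=d['img'].astype(int).sum(2)
for r in range(215,252,3): print(r,g[r,380:416].tolist())
E
```

```text
time: 43.95
position: [0.4062, -0.0657, 0.2895]
orientation: [0.269, 3.13, 0.0]
force: [-0.3, -2.2, 0.2]
gripper_width: 0.0511
grip_force: 0.0
3 6 14 24 41 39 44 34 20 24 1 side [246 216   5   8  19] [248.1 219.9]
side [413 231  16   9  91] [420.5 234.9]
side [256 242   5   9  26] [258.  245.9]
side [360 247  17  10  99] [368.1 251.6]
side [327 348  11  13 114] [332.2 353.8]
top [408 121   7  16  70] [410.5 128.2]
top [243 252  12   5  29] [248.6 254. ]
top [286 262  11   4  25] [291.  263.4]
top [578 330  17   9 132] [586.3 334.2]
215 [522, 524, 520, 518, 521, 518, 516, 517, 518, 518, 521, 519, 520, 519, 513, 520, 524, 520, 518, 520, 524, 527, 530, 480, 367, 334, 381, 397, 406, 470, 523, 529, 530, 536, 533, 530]
218 [532, 532, 533, 531, 528, 527, 524, 519, 522, 524, 523, 524, 522, 521, 521, 520, 518, 517, 518, 519, 521, 521, 521, 462, 333, 237, 239, 251, 380, 498, 530, 536, 534, 532, 533, 533]
221 [527, 535, 530, 530, 530, 531, 523, 524, 521, 520, 518, 521, 526, 527, 524, 528, 524, 523, 526, 521, 526, 527, 482, 356, 237, 242, 247, 333, 474, 535, 539, 530, 523, 526, 528, 530]
224 [52
[... 1142 characters left out ...]
 521, 523, 473, 407, 397, 408, 404, 392, 379, 372, 355, 297, 234, 243, 245, 307, 389, 418, 435, 486, 524, 530, 533, 539, 537, 532, 528, 527, 527]
245 [527, 521, 510, 504, 497, 457, 430, 433, 404, 364, 346, 404, 451, 397, 324, 314, 293, 254, 222, 229, 256, 359, 477, 533, 532, 526, 524, 523, 526, 528, 533, 527, 524, 522, 522, 527]
248 [403, 391, 386, 377, 384, 415, 426, 469, 516, 526, 523, 521, 522, 528, 525, 522, 518, 518, 526, 523, 528, 529, 528, 527, 531, 527, 529, 532, 534, 535, 536, 534, 532, 532, 532, 539]
251 [525, 525, 521, 524, 527, 530, 527, 524, 530, 527, 523, 521, 522, 526, 524, 526, 528, 526, 523, 527, 527, 529, 534, 534, 529, 527, 532, 526, 507, 442, 357, 330, 332, 378, 454, 504]
```

```bash
W='[0.4,0,0,0,0]'
python3 -m pendant '[0.4,10,0,-10,0, 0.4,10,0,-10,0, 0.4,5,0,-5,0, 0.4,0,0,0,0, 0.4,0,0,0,0, 0.4,0,0,0,0, 0.4,0,0,0,0, 0.4,0,0,0,0, 0.4,0,0,0,0, 0.4,0,0,0,0, 0.4,0,0,0,0, 0.4,0,0,0,0, 0.4,0,0,0,0, 0.4,0,0,0,0, 0.4,0,0,0,0, 0.4,0,0,0,0, 0.4,0,0,0,0, 0.4,0,0,0,0, 0.4,0,0,0,0, 0.4,0,0,0,0]' >/dev/null
for i in 1; do python3 -m pendant '[0.4,0,0,0,0, 0.4,0,0,0,0, 0.4,0,0,0,0, 0.4,0,0,0,0, 0.4,0,0,0,0, 0.4,0,0,0,0, 0.4,0,0,0,0, 0.4,0,0,0,0, 0.4,0,0,0,0, 0.4,0,0,0,0, 0.4,0,0,0,0, 0.4,0,0,0,0, 0.4,0,0,0,0, 0.4,0,0,0,0, 0.4,0,0,0,0, 0.4,0,0,0,0, 0.4,0,0,0,0, 0.4,0,0,0,0, 0.4,0,0,0,0, 0.4,0,0,0,0]' >/dev/null; done
python3 - <<'E'
from h import *
for i in range(10):
    d=cap('side'); hsv=cv2.cvtColor(d['img'],cv2.COLOR_RGB2HSV)
    o=[]
    for x0,x1,y0,y1,lo,hi in((400,440,220,250,(100,100,50),(125,255,255)),(350,395,235,270,(100,100,50),(125,255,255)),(340,450,255,340,(0,150,80),(8,255,255))):
        m=hsv[y0:y1,x0:x1,1].astype(float)*(cv2.inRange(hsv,lo,hi)[y0:y1,x0:x1]>0)
        y,x=np.indices(m.shape); o+=[x0+(m*x).sum()/m.sum(),y0+(m*y).sum()/m.sum()]
    print(np.round(o,2))
print(monitor.sense()['time'],two(d,o[:2],cap('top'),(410.5,128.2)))
E
```

```text
[420.54 235.02 368.48 251.67 389.01 268.24]
[420.52 234.96 368.31 251.66 388.69 268.21]
[420.46 234.88 368.31 251.51 388.51 268.14]
[420.33 234.86 368.28 251.49 388.67 268.04]
[420.41 234.88 368.31 251.46 388.6  268.08]
[420.46 234.93 368.32 251.54 388.72 268.14]
[420.56 234.97 368.31 251.66 388.75 268.19]
[420.62 234.99 368.52 251.69 389.13 268.2 ]
[420.72 235.13 368.57 251.82 389.27 268.37]
[420.86 235.23 368.8  251.89 389.25 268.58]
49.1 (array([ 0.68513131, -0.11528713,  0.2468618 ]), np.float64(0.0012643196581732816))
```

```bash
for i in 1 2 3 4 5 6; do python3 -m pendant '[0.4,0,0,0,0, 0.4,0,0,0,0, 0.4,0,0,0,0, 0.4,0,0,0,0, 0.4,0,0,0,0, 0.4,0,0,0,0, 0.4,0,0,0,0, 0.4,0,0,0,0, 0.4,0,0,0,0, 0.4,0,0,0,0, 0.4,0,0,0,0, 0.4,0,0,0,0, 0.4,0,0,0,0, 0.4,0,0,0,0, 0.4,0,0,0,0, 0.4,0,0,0,0, 0.4,0,0,0,0, 0.4,0,0,0,0, 0.4,0,0,0,0, 0.4,0,0,0,0]' >/dev/null; done
python3 - <<'E'
from h import *
for i in range(10):
    d=cap('side'); hsv=cv2.cvtColor(d['img'],cv2.COLOR_RGB2HSV)
    o=[]
    for x0,x1,y0,y1,lo,hi in((400,440,220,250,(100,100,50),(125,255,255)),(350,395,235,270,(100,100,50),(125,255,255))):
        m=hsv[y0:y1,x0:x1,1].astype(float)*(cv2.inRange(hsv,lo,hi)[y0:y1,x0:x1]>0)
        y,x=np.indices(m.shape); o+=[x0+(m*x).sum()/m.sum(),y0+(m*y).sum()/m.sum()]
    print(np.round(o,2))
print(monitor.sense()['time'])
E
```

```text
[421.06 235.39 368.95 252.16]
[420.93 235.26 368.93 251.96]
[420.85 235.22 368.8  251.89]
[420.73 235.15 368.59 251.78]
[420.61 235.01 368.5  251.7 ]
[420.56 234.98 368.32 251.66]
[420.46 234.91 368.31 251.54]
[420.39 234.89 368.28 251.49]
[420.41 234.92 368.29 251.48]
[420.47 234.95 368.33 251.54]
61.65
```

```bash
python3 -c "
from station import ticket
print(ticket.sign_off())"
```

```text
the job is handed in; nothing more can be done
None
```

The carrier is hanging in the hook by the crown of its handle, released and clear of the robot, and the job was handed in at about 62 s. At the last look it still swung by under 1 mm either way. The load I could infer on the hook peaked just under 3 N, but brief contacts while stilling it were too fast to measure.

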